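# Load a reagent pack through the carousel's dial cover

### The arm

A 7-joint arm with a two-finger parallel gripper is mounted at the origin on a cart in front of the work surface, level with it; the furniture and walls round the work are solid. World frame = base frame: x ahead of the robot, y to its left, z up, the work surface at z = 0. Lengths are in m, angles in rad, forces in N, time in s.
With the tool pointing down it reaches from about 0.4 to 0.85 m from the base axis. Payload 4.5 kg.
Tool frame: the origin (TCP) lies at the very end of the fingers, on their centre line; the grasp point (between the pads) lies 19 mm behind it (r.pinch_z is the distance from the TCP to the grasp point, in m); z points along the fingers, y is the line along which they close (so a half turn about z gives the same grasp; the last joint's range is limited). The gripper opens to 88 mm and grips with 3 to 60 N. Pads are 18 mm wide; open, the fingers measure 123 mm over their backs; the gripper's body (75 mm by 187 mm) begins 45 mm behind the grasp point.
Start: joints at [-1.201, 0.689, -0.195, 1.565, 0.157, 0.902, -0.215], TCP at [0.206, 0.59, 0.239] pointing down, gripper open.
Joint ranges: [-3.01, 3.01], [-0.46, 2.08], [-1.47, 1.51], [0.13, 2.56], [-1, 4.14], [0.04, 2.09], [-2.66, 2.66]. Speed limits (rad/s): [2.57, 2.57, 3.14, 3.14, 3.14, 3.14, 3.14].

### API

Orientations are given as a unit quaternion [x, y, z, w].
In Python, from plant import r, cams gives the robot as it stands.
- The arm moves only by the shell command python3 -m pendant 'ROWS' [FORCE]. ROWS is JSON, a list of rows, each a list of 3 entries, a list of its own where there are three numbers: the closure, from -1 (fully open) to 1 (shut), then the shift along the tool's x, y, z in mm, then the turn, a rotation vector about the tool's x, y, z in degrees. A call has 1 to 8 rows; each row shifts and turns the commanded pose from where the row before left it, along the tool's axes as they then stand; what a row does not reach is not made up. A row lasts 1/8 s, in which the tool goes at most 62.5 mm and 10.7 degrees, less where a joint would pass 70% of its speed; a pose out of reach is approached as far as the arm can. A call with a gripper value outside its range is refused whole. The fingers move at their own pace and stop on an object; FORCE is the grip in N (left out, the last holds). Time passes only in rows, so rows that do not move let the fingers close. It gives the time, the measured TCP pose, the force, the opening and the grip force at its end, in the units of the state.
- r.get_state(): the state, without advancing time (a new reading comes with each control period).
- cams.snapshot(name): name is "side" or "top" or "wrist"; returns a dict with "img" (384x512x3 uint8, red, green, blue), "camera_matrix" (3x3 intrinsics, pixels), "camera_from_world" (4x4, takes a point from world to camera coordinates); the wrist camera has in their place "tool_from_camera" (4x4, takes a point from camera to tool coordinates, whose origin is the TCP and whose axes are the flange's). Camera axes: x right, y up, looking along -z (the intrinsics and any distortion apply to the point x, -y, -z); pixel columns grow to the right and rows downward; lengths in m; the calibration is good to about 2 mm. A picture is of the moment at which its call begins: read the wrist's pose just before it. There is no depth.
- r.finish_job(): hands the job in; it is judged then, once.
The state is a dict: "clock": time; "q": joint angles; "qd": joint speeds; "joint_torque": joint torques, N m; "tool_pos": TCP position; "eef_rot": TCP orientation; "contact_force": force on the tool from outside, world axes, zero at the start; "moment": the same for the moment, N m; "opening": opening from 0.0 (shut) to 1.0 (fully open); "finger_force": force on a finger pad.
Only numpy, scipy, OpenCV 4.12 (cv2) and the standard library are available. Lean on these libraries where they do the work, as an engineer would, in place of code of your own. Each camera call takes 0.05 s, during which the arm holds its last target. There are 200 camera calls.

### The job

First turn the carousel's grey dial cover by its black post until its opening is squarely over the empty bay with the blue tab. Then take the blue-topped reagent pack out of its stand by its broad faces, stand it upright on the bench and let go, take it again by its narrow ends, and lower it gently through the opening until it stands on the bay's floor, without dropping it. Leave the cover's opening over that bay, and leave the timer, yellow tip rack, amber bottle, plate and tape roll where they are.

Things in the scene. Friction and masses are not known exactly. Their poses are not given: they have to be found in the camera images.
- carousel: Fixed white round drum, 312 mm across, with four radial bays a quarter turn apart under a turning cover; each bay is marked by a coloured tab 44 mm wide on the outside of the drum (tabs reach 165 mm from the axis). Origin on the bench at the drum's axis; z up; its x axis points to the blue tab and the blue bay. Counter-clockwise from above the tabs are blue, red, yellow, green. The red, yellow and green bays hold packs already, the blue bay is empty. It may stand at any yaw.
- blue_bay (a point): Centre of the blue bay's floor, 87 mm from the drum's axis and 8 mm above the bench; x radially outward, y across the bay, z up. The bay is 118 mm long radially (28 to 146 mm from the axis) and 40 mm wide, with upright walls up to the cover.
- opening (a point): Middle of the slot in the grey cover, at the height of the cover's top face (93 mm above the bench; cover 300 mm across, 5 mm thick), 87 mm from the axis; x radially outward along the slot. The slot is 44 mm wide and runs from 27 mm from the axis out to the rim, where it is open. The cover turns freely either way without stops, against light friction (about 0.12 N m), and stays where it is left.
- post (a point): Grip point of the upright black post on the cover, 25 mm above the cover's top face. The post is round, 18 mm thick, 45 mm tall (its foot is 30 mm across and 4 mm high), 100 mm from the axis, exactly opposite the opening; it is carried round with the cover. It is a sleeve that spins freely on its own axis, like the knob of a crank, so that a grip on it need not turn as the cover turns.
- dial (a joint): Angle of the cover on the carousel, rad, growing counter-clockwise seen from above; 0 (or a whole turn) when the opening is over the blue bay. At the start between 1.3 and 4.98.
- stand: Fixed aluminium stand that holds the pack at the start: a base plate 90 x 50 mm, 6 mm thick, with two end uprights (8 mm thick, 36 mm wide, up to 79 mm above the bench) close against the pack's narrow ends, so that only its broad faces can be taken. Origin on the bench under its centre; its x axis runs from upright to upright, along the pack's length.
- pack_center (a point): Centre of the blue-topped white reagent pack, half-way up; the pack is an upright block 56 mm long (its x axis), 30 mm thick (y) and 75 mm tall (z), about 0.15 kg (0.1 to 0.21). Standing on the bench this point is 37.5 mm high, in the stand 43.5 mm, on the bay's floor 45.5 mm; its top is then 10 mm below the cover's top, so fingers on its broad faces do not fit through the slot.
- pack: The same reagent pack; origin at the centre of its underside, z up.
- timer: White timer lying on the bench, 60 x 58 x 16 mm, origin under its centre; a bystander.
- tip_rack: Orange-yellow pipette tip rack, 88 x 127 x 27 mm, origin under its centre; a bystander.
- amber_bottle: Amber bottle with red cap, 60 mm thick, 125 mm tall, origin under its centre; a bystander.
- plate: White well plate with a dark and red base, 86 x 127 x 25 mm, origin under its centre; a bystander.
- tape: Roll of cream tape lying flat, 61 mm across, 19 mm high, origin under its centre; a bystander.
There are look-alikes about, which are no part of the job. Of the things like the pack, leave any that is green; of the rest the smaller one is meant.

How it is judged:
By the outcome, as a careful person would: the job done as asked, in the order asked, and still so for the second after the job is handed in, with the robot touching nothing.
It also fails if it takes over 72 s, if anything falls off the work surface, if the arm or the gripper's body presses on something with over 40 N, if the wrist force passes 120 N, or if a joint passes its speed limit or range.

## Working session

There is one attempt and no reset: what is moved stays moved. The work goes in short steps, Python scripts to look and compute and a shell command to move; the robot and the scene stay as the last step left them, time stands still between calls to the robot, and variables do not carry over. Pictures are saved under pics/ and viewed, at most 10 in all, crops included, and the job is handed in when it is done.

```bash
ls; mkdir -p pics; python3 - <<'E'
from plant import r,cams
import cv2,numpy as np
s=r.get_state();print(s['clock'],s['tool_pos'],s['eef_rot'],r.pinch_z)
for n in("top","side"):
    d=cams.snapshot(n);cv2.imwrite(f"pics/{n}0.png",d["img"][:,:,::-1]);print(n,[k for k in d],np.round(d["camera_matrix"],1).tolist(),np.round(d["camera_from_world"],3).tolist())
    np.savez(f"{n}0.npz",**{k:v for k,v in d.items()})
E
```

```text
pics
0.0 [0.20580927 0.58946279 0.23790136] [ 1.67076687e-01  9.85943457e-01 -9.35670746e-04 -6.81652333e-05] 0.0187
top ['img', 'camera_matrix', 'camera_from_world'] [[393.4, 0.0, 256.6], [0.0, 393.4, 194.0], [0.0, 0.0, 1.0]] [[0.006, -1.0, -0.003, 0.011], [0.998, 0.005, 0.058, -0.51], [-0.058, -0.003, 0.998, -1.739], [0.0, 0.0, 0.0, 1.0]]
side ['img', 'camera_matrix', 'camera_from_world'] [[373.6, 0.0, 253.1], [0.0, 373.6, 195.5], [0.0, 0.0, 1.0]] [[0.975, -0.222, 0.016, -0.483], [0.137, 0.655, 0.743, -0.14], [-0.175, -0.722, 0.669, -1.342], [0.0, 0.0, 0.0, 1.0]]
```

View pics/top0.png

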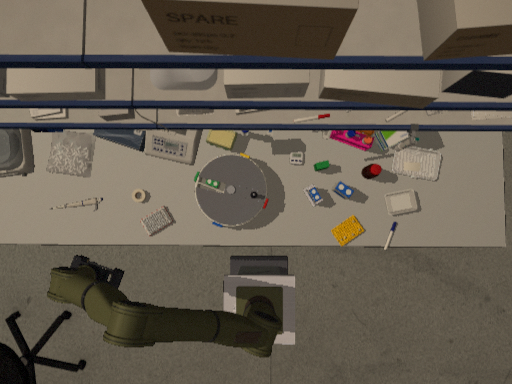

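View pics/side0.png

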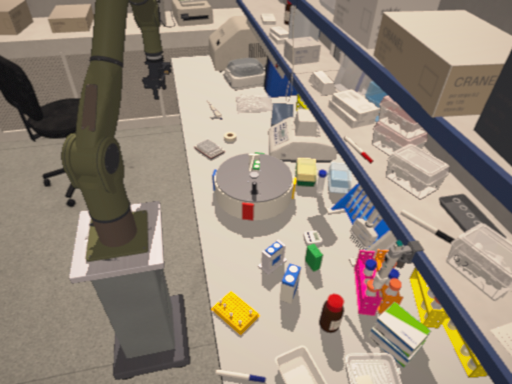

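```bash
cat > h.py <<'E'
import numpy as np,cv2
D={n:dict(np.load(f"{n}0.npz")) for n in("top","side")}
def ray(d,u,v):
    K=d["camera_matrix"];T=d["camera_from_world"]
    c=np.array([(u-K[0,2])/K[0,0],-(v-K[1,2])/K[1,1],-1.0])
    R=T[:3,:3];return -R.T@T[:3,3],R.T@c
def onz(d,u,v,z):
    o,w=ray(d,u,v);return o+w*(z-o[2])/w[2]
def proj(d,p):
    K=d["camera_matrix"];T=d["camera_from_world"];c=T[:3,:3]@np.asarray(p,float)+T[:3,3]
    return np.array([K[0,2]+K[0,0]*c[0]/-c[2],K[1,2]+K[1,1]*c[1]/c[2]])
def cent(m):
    n,l,s,c=cv2.connectedComponentsWithStats(m.astype(np.uint8));return [(s[i,4],np.round(c[i],1).tolist()) for i in range(1,n) if s[i,4]>6]
E
python3 - <<'E'
from h import *
t,s=D["top"],D["side"]
a=cv2.resize(t["img"][150:235,185:365],None,fx=4.4,fy=4.4,interpolation=cv2.INTER_CUBIC)[:,:790]
b=cv2.resize(s["img"][230:310,240:340],None,fx=2.7,fy=2.7,interpolation=cv2.INTER_CUBIC)
c=np.zeros((600,790,3),np.uint8);c[:a.shape[0]]=a;c[376:376+b.shape[0],:b.shape[1]]=b
e=cv2.resize(s["img"][145:225,205:305],None,fx=2.7,fy=2.7,interpolation=cv2.INTER_CUBIC);c[376:592,280:550]=e
cv2.imwrite("pics/crop1.png",c[:,:,::-1])
for n,d in D.items():
    hsv=cv2.cvtColor(d["img"],cv2.COLOR_RGB2HSV);H,S,V=[hsv[...,i].astype(int) for i in range(3)]
    for nm,lo,hi in(("blue",105,125),("red",-1,6),("yel",22,33),("grn",45,85)):
        m=(H>=lo)&(H<=hi)&(S>120)&(V>50)
        if n=="top": m[:150]=0;m[245:]=0;m[:,:185]=0;m[:,365:]=0
        else: m[:140]=0;m[310:]=0;m[:,:205]=0;m[:,320:]=0
        print(n,nm,cent(m))
    if n=="top":
        m=(V<45);m[:160]=0;m[225:]=0;m[:,:190]=0;m[:,270:]=0;print("dark",cent(m))
for nm,u,v,z in(("axis",231,190,.093),("blueTab",218,225,.06),("red",266,203,.06),("grn",197,176,.06),("yel",245,155,.06),("post",254,195,.138),("A",314,196,.08),("B",344,189,.08)):
    print(nm,onz(t,u,v,z).round(3))
E
```

```text
top blue [(np.int32(82), [344.2, 189.2]), (np.int32(41), [315.0, 194.1]), (np.int32(18), [217.0, 224.1])]
top red [(np.int32(30), [265.4, 202.8])]
top yel [(np.int32(12), [244.2, 154.9])]
top grn [(np.int32(93), [321.2, 165.2]), (np.int32(17), [196.4, 175.8]), (np.int32(12), [211.2, 183.4]), (np.int32(7), [215.7, 186.1])]
dark [(np.int32(28), [253.9, 194.9])]
side blue [(np.int32(7), [214.0, 172.3]), (np.int32(35), [274.6, 249.4]), (np.int32(22), [275.9, 259.5]), (np.int32(119), [290.7, 276.2])]
side red [(np.int32(190), [247.1, 210.7])]
side yel [(np.int32(32), [294.4, 182.4]), (np.int32(408), [232.2, 302.8])]
side grn [(np.int32(48), [305.4, 183.2]), (np.int32(270), [313.0, 256.8])]
axis [0.522 0.123 0.093]
blueTab [0.372 0.18  0.06 ]
red [ 0.469 -0.027  0.06 ]
grn [0.585 0.274 0.06 ]
yel [0.678 0.066 0.06 ]
post [0.499 0.024 0.138]
A [ 0.499 -0.232  0.08 ]
B [ 0.53  -0.361  0.08 ]
```

View pics/crop1.png

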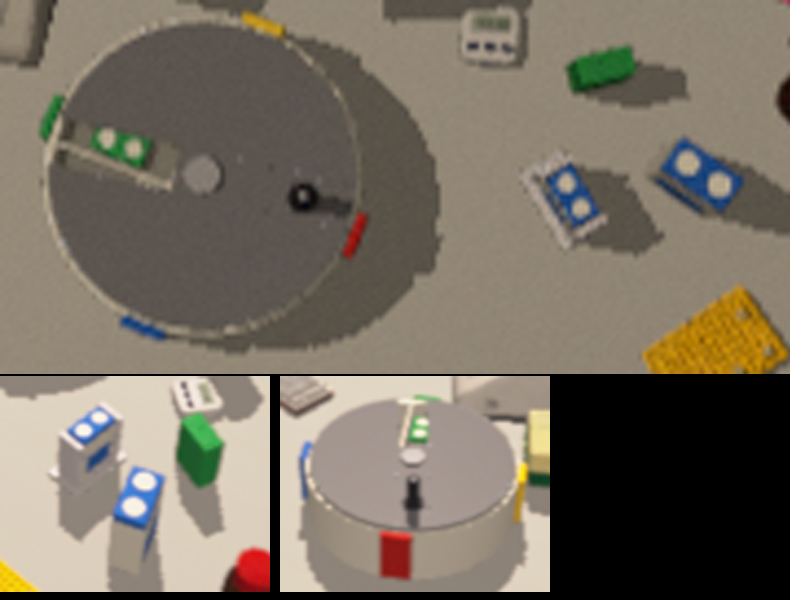

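Candidates for the pack in the top view are A (314,196), small with blue top, between two uprights of a stand. B (344,189) is blue-topped but visibly larger and free-standing, and (321,166) is green. The enlarged crop confirms A is the smaller one, and it is in the stand. The slot is currently near the green tab, with the post opposite near red, so the cover needs about +84°.

```bash
cat >> h.py <<'E'
from scipy.spatial.transform import Rotation as Ro
def yyaw(q):
    y=Ro.from_quat(q).as_matrix()[:,1];return np.degrees(np.arctan2(y[1],y[0]))
def plan(p,yaw,n,p0=None,yaw0=None):
    """rows text for straight move to p with tool-y yaw (deg), tool vertical; from measured pose"""
    from plant import r
    s=r.get_state()
    p0=np.array(s["tool_pos"]) if p0 is None else np.array(p0)
    if yaw0 is None: yaw0=yyaw(s["eef_rot"])
    dy=(yaw-yaw0+180)%360-180
    st=(np.array(p)-p0)/n*1000;out=[]
    for i in range(n):
        a=np.radians(yaw0+dy*i/n);y=np.array([np.cos(a),np.sin(a),0]);x=np.array([-np.sin(a),np.cos(a),0])
        out.append([float(round(st@x,1)),float(round(st@y,1)),float(round(-st[2],1))])
    print("from",p0.round(4),round(yaw0,1),"turn z/row",round(-dy/n,2));print(out)
E
python3 - <<'E'
from h import *
from plant import r,cams
d=cams.snapshot("wrist");print(d["tool_from_camera"].round(3).tolist(),d["camera_matrix"].round(0).tolist())
plan([.52,.08,.36],0,16)
E
```

```text
[[-0.001, 0.967, 0.255, 0.066], [1.0, 0.0, 0.0, -0.0], [0.0, 0.255, -0.967, -0.147], [0.0, 0.0, 0.0, 1.0]] [[269.0, 0.0, 254.0], [0.0, 269.0, 188.0], [0.0, 0.0, 1.0]]
from [0.2058 0.5896 0.2381] 70.8 turn z/row 4.42
[[-29.0, -23.6, -7.6], [-30.8, -21.3, -7.6], [-32.3, -18.9, -7.6], [-33.7, -16.3, -7.6], [-34.8, -13.7, -7.6], [-35.8, -10.9, -7.6], [-36.5, -8.1, -7.6], [-37.0, -5.3, -7.6], [-37.3, -2.4, -7.6], [-37.4, 0.5, -7.6], [-37.3, 3.3, -7.6], [-36.9, 6.2, -7.6], [-36.3, 9.0, -7.6], [-35.5, 11.8, -7.6], [-34.5, 14.5, -7.6], [-33.3, 17.1, -7.6]]
```

```bash
python3 -m pendant '[[-1,[-29,-24,-8],[0,0,4.4]],[-1,[-31,-21,-8],[0,0,4.4]],[-1,[-32,-19,-8],[0,0,4.4]],[-1,[-34,-16,-8],[0,0,4.4]],[-1,[-35,-14,-8],[0,0,4.4]],[-1,[-36,-11,-8],[0,0,4.4]],[-1,[-36.5,-8,-8],[0,0,4.4]],[-1,[-37,-5,-8],[0,0,4.4]]]' && python3 -m pendant '[[-1,[-37,-2,-8],[0,0,4.4]],[-1,[-37,0,-8],[0,0,4.4]],[-1,[-37,3,-8],[0,0,4.4]],[-1,[-37,6,-8],[0,0,4.4]],[-1,[-36,9,-8],[0,0,4.4]],[-1,[-35,12,-8],[0,0,4.4]],[-1,[-34,14,-8],[0,0,4.4]],[-1,[-33,17,-8],[0,0,4.4]]]' && python3 -m pendant '[[-1,[0,0,0],[0,0,0]],[-1,[0,0,0],[0,0,0]]]'; cat >> h.py <<'E'
def wsnap(name):
    from plant import r,cams
    s=r.get_state();d=dict(cams.snapshot("wrist"))
    W=np.eye(4);W[:3,:3]=Ro.from_quat(s["eef_rot"]).as_matrix();W[:3,3]=s["tool_pos"]
    d["camera_from_world"]=np.linalg.inv(W@d.pop("tool_from_camera"))
    cv2.imwrite(f"pics/{name}.png",d["img"][:,:,::-1]);np.savez(f"{name}.npz",**d)
    print(s["clock"],np.round(s["tool_pos"],4),round(yyaw(s["eef_rot"]),1),s["opening"],np.round(s["contact_force"],1));return d
def masks(d,smin=110,vmin=50):
    hsv=cv2.cvtColor(d["img"],cv2.COLOR_RGB2HSV);H,S,V=[hsv[...,i].astype(int) for i in range(3)]
    return {nm:((H>=lo)&(H<=hi)&(S>smin)&(V>vmin)).astype(np.uint8) for nm,lo,hi in(("blue",103,128),("red",-1,7),("yel",20,34),("grn",45,88))}|{"dark":(V<45).astype(np.uint8)}
E
python3 - <<'E'
from h import *
d=wsnap("w1")
for k,m in masks(d).items(): print(k,[c for c in cent(m) if c[0]>40])
E
```

```text
clock: 1.15
tool_pos: [0.3644, 0.334, 0.3029]
eef_rot: [0.458, 0.889, -0.0, -0.0]
contact_force: [0.5, 0.1, -0.4]
opening: 0.998
finger_force: 0.0
clock: 2.15
tool_pos: [0.5207, 0.0822, 0.3668]
eef_rot: [0.706, 0.709, -0.0, -0.0]
contact_force: [0.9, 1.6, 0.0]
opening: 1.005
finger_force: 0.0
clock: 2.4
tool_pos: [0.5198, 0.084, 0.3663]
eef_rot: [0.704, 0.71, -0.0, -0.001]
contact_force: [0.2, 0.4, -0.5]
opening: 0.997
finger_force: 0.0
2.4 [0.5198 0.084  0.3663] 0.4 0.9972241701505041 [ 0.2  0.4 -0.5]
blue [(np.int32(202), [159.2, 93.7]), (np.int32(361), [429.1, 174.6]), (np.int32(334), [410.0, 228.6]), (np.int32(46), [238.3, 305.6])]
red [(np.int32(159), [222.8, 222.4])]
yel [(np.int32(3674), [402.7, 102.0]), (np.int32(1966), [21.9, 179.7]), (np.int32(201), [349.7, 169.9])]
grn [(np.int32(244), [299.1, 26.9]), (np.int32(376), [276.5, 78.6]), (np.int32(183), [305.1, 309.0])]
dark [(np.int32(42286), [211.2, 333.8]), (np.int32(239), [243.3, 196.5]), (np.int32(1888), [150.2, 240.6]), (np.int32(1441), [358.0, 244.2]), (np.int32(8020), [457.7, 271.8]), (np.int32(83), [437.2, 266.1])]
```

View pics/w1.png

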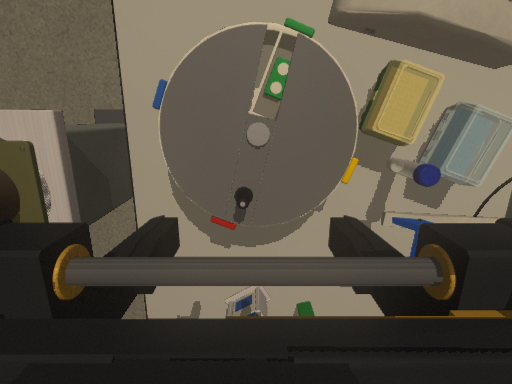

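The wrist view shows the drum centred on the hub (258,134). Tabs are blue (159,94), red (223,222), yellow (350,170) and green (299,27). The post top is near (243,192), and the slot points towards (285,45), almost over green.

```bash
cat >> h.py <<'E'
def circ(P):
    A=np.c_[2*P,np.ones(len(P))];s=np.linalg.lstsq(A,(P**2).sum(1),rcond=None)[0];return s[:2],np.sqrt(s[2]+s[:2]@s[:2])
E
python3 - <<'E'
from h import *
d=dict(np.load("w1.npz"));im=d["img"]
print(im[110,200],im[110,161],im[150,150],im[60,180], im[180,300],im[134,258])
g=cv2.medianBlur(cv2.cvtColor(im,cv2.COLOR_RGB2GRAY),3).astype(int);ref=g[105:115,190:210].mean()
m=(abs(g-ref)<22).astype(np.uint8);m[205:]=0
m=cv2.morphologyEx(m,cv2.MORPH_OPEN,np.ones((3,3)))
n,l=cv2.connectedComponents(m);m=(l==l[110,200]).astype(np.uint8)
c=max(cv2.findContours(m,0,1)[0],key=cv2.contourArea);h=cv2.convexHull(c)[:,0]
P=np.array([onz(d,u,v,.093)[:2] for u,v in h if v<195])
for _ in range(4):
    q,R=circ(P);e=np.hypot(*(P-q).T)-R;P=P[abs(e)<max(.002,1.5*e.std())]
print("cover",q.round(4),R,len(P))
T={}
for nm,(u,v) in dict(blue=(159.2,93.7),red=(222.8,222.4),yel=(349.7,169.9),grn=(299.1,26.9)).items():
    T[nm]=onz(d,u,v,.085)[:2]
print({k:v.round(4) for k,v in T.items()});c1=(T["blue"]+T["yel"])/2;c2=(T["red"]+T["grn"])/2;print("c",c1,c2)
a=[np.degrees(np.arctan2(*(T["blue"]-T["yel"])[::-1])),np.degrees(np.arctan2(*(T["red"]-T["grn"])[::-1]))-90];print("blue yaw",a,[np.hypot(*(T[k]-q)) for k in T])
print("hub",onz(d,258,134,.093))
for z in(.093,.097): print("post ft",z,onz(d,241,201,z))
print("postmid",onz(d,243.3,196.5,.118), "top",onz(d,243.5,192,.138))
E
```

```text
[96 88 79] [106  96  84] [149 138 116] [165 152 124] [94 86 77] [130 122 109]
cover [0.5178 0.124 ] 0.15601188902451008 24
{'blue': array([0.376 , 0.1819]), 'red': array([ 0.4671, -0.0247]), 'yel': array([0.6739, 0.0675]), 'grn': array([0.582 , 0.2732])}
c [0.52494807 0.12470412] [0.524552   0.12424295]
blue yaw [np.float64(159.00309856153928), np.float64(-201.08031025022734)] [np.float64(0.15324268232901414), np.float64(0.15707019921651255), np.float64(0.16600895648694364), np.float64(0.16242061175413428)]
hub [0.52518032 0.12385797 0.093     ]
post ft 0.093 [0.49863786 0.01617177 0.093     ]
post ft 0.097 [0.49882774 0.01743799 0.097     ]
postmid [0.50337502 0.031319   0.118     ] top [0.5044509  0.04406801 0.138     ]
```

```bash
python3 -m pendant '[[-1,[-10,-4,35],[0,0,0]],[-1,[-10,-3,38],[0,0,0]],[-1,[-10,-3,38],[0,0,0]],[-1,[-10,-3,38],[0,0,0]],[-1,[-9,-3,38],[0,0,0]],[-1,[-8,-3,27],[0,0,0]],[-1,[0,0,15],[0,0,0]],[-1,[0,0,0],[0,0,0]]]' && python3 - <<'E'
from h import *
d=wsnap("w2");m=masks(d)
for k in("dark",): print(k,[c for c in cent(m[k]) if c[0]>40])
plan([.501,.027,.1],0,3)
E
```

```text
clock: 3.45
tool_pos: [0.5014, 0.0273, 0.1372]
eef_rot: [0.704, 0.71, -0.0, -0.001]
contact_force: [0.2, 0.1, 0.6]
opening: 1.001
finger_force: 0.0
3.45 [0.5014 0.0273 0.1372] 0.5 1.0007435571965893 [0.2 0.1 0.6]
dark [(np.int32(342), [29.4, 72.2]), (np.int32(41639), [213.3, 335.3]), (np.int32(1451), [256.4, 214.2]), (np.int32(1630), [154.3, 240.2]), (np.int32(1965), [356.3, 240.4]), (np.int32(7920), [457.9, 272.1])]
from [0.5021 0.0272 0.1379] 0.4 turn z/row 0.15
[[-0.1, -0.4, 12.6], [-0.1, -0.4, 12.6], [-0.1, -0.4, 12.6]]
```

View pics/w2.png

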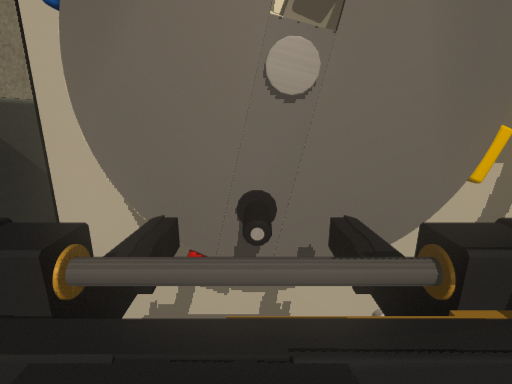

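The post top is at (257,233) and its foot at (257,208), centred between the fingers. I'll check the cross direction numerically.

```bash
python3 - <<'E'
from h import *
d=dict(np.load("w2.npz"));print(onz(d,257.5,234,.138),onz(d,257,209,.097),onz(d,293,66,.093))
# arc of post, 0.1 m about axis
c=np.array([.5248,.1243]);a0=-103.5;a1=-21.05;n=12
A=np.radians(np.linspace(a0,a1,n+1));P=c+.1*np.c_[np.cos(A),np.sin(A)];D=np.diff(P,axis=0)*1000
print(P[0],P[-1]);print([[float(round(y,1)),float(round(x,1))] for x,y in D])
E
```

```text
[0.50285955 0.02601679 0.138     ] [0.50301662 0.02718364 0.097     ] [0.52558731 0.12482547 0.093     ]
[0.50145546 0.02706301] [0.61812673 0.08838175]
[[-2.1, 11.8], [-0.7, 12.0], [0.8, 12.0], [2.2, 11.8], [3.6, 11.4], [4.9, 10.9], [6.2, 10.3], [7.4, 9.4], [8.5, 8.5], [9.4, 7.4], [10.2, 6.2], [10.9, 5.0]]
```

```bash
python3 -m pendant '[[-1,[0,0,13],[0,0,0]],[-1,[0,0,13],[0,0,0]],[-1,[0,0,11],[0,0,0]],[1,[0,0,0],[0,0,0]],[1,[0,0,0],[0,0,0]],[1,[0,0,0],[0,0,0]],[1,[0,0,0],[0,0,0]],[1,[0,0,0],[0,0,0]]]' 20
```

```text
clock: 4.5
tool_pos: [0.5019, 0.0261, 0.1009]
eef_rot: [0.705, 0.709, 0.0, 0.0]
contact_force: [0.4, 0.4, 0.6]
opening: 0.459
finger_force: 0.0
```

```bash
python3 -m pendant '[[1,[0,0,0],[0,0,0]],[1,[0,0,0],[0,0,0]],[1,[0,0,0],[0,0,0]],[1,[0,0,0],[0,0,0]]]' && python3 -m pendant '[[1,[-2,11.8,0],[0,0,0]],[1,[-0.6,12,0],[0,0,0]],[1,[0.8,12,0],[0,0,0]],[1,[2.2,11.8,0],[0,0,0]],[1,[3.6,11.4,0],[0,0,0]],[1,[4.9,10.9,0],[0,0,0]]]' && python3 - <<'E'
from h import *
from plant import r
s=r.get_state();p=s["tool_pos"];d=np.array(p[:2])-[.5248,.1243];print(np.hypot(*d),np.degrees(np.arctan2(d[1],d[0])));plan([.6182,.0884,p[2]],yyaw(s["eef_rot"]),6)
E
```

```text
clock: 5.0
tool_pos: [0.5022, 0.0262, 0.1007]
eef_rot: [0.705, 0.709, 0.0, 0.0]
contact_force: [0.2, 0.9, 0.4]
opening: 0.194
finger_force: 20.0
clock: 5.75
tool_pos: [0.5727, 0.0352, 0.1008]
eef_rot: [0.705, 0.709, 0.0, 0.0]
contact_force: [-1.7, -1.1, 2.4]
opening: 0.201
finger_force: 20.0
0.10109400047088891 -61.74818446747241
from [0.5727 0.0352 0.1008] 0.3 turn z/row -0.0
[[8.8, 7.6, -0.0], [8.8, 7.6, -0.0], [8.8, 7.6, -0.0], [8.8, 7.6, -0.0], [8.8, 7.6, -0.0], [8.8, 7.6, -0.0]]
```

```bash
python3 -m pendant '[[1,[6.2,10.2,0],[0,0,0]],[1,[7.4,9.3,0],[0,0,0]],[1,[8.5,8.3,0],[0,0,0]],[1,[9.4,7.2,0],[0,0,0]],[1,[10.2,6,0],[0,0,0]],[1,[11,4.6,0],[0,0,0]],[1,[0,0,0],[0,0,0]]]' && python3 - <<'E'
from h import *
d=wsnap("w3")
for z in (.085,):
  for k,m in masks(d).items(): print(k,[(c,onz(d,*c[1],z)[:2].round(4)) for c in cent(m) if 40<c[0]<600])
s=np.array(__import__('plant').r.get_state()["tool_pos"][:2])-[.5248,.1243];print(np.hypot(*s),np.degrees(np.arctan2(s[1],s[0])))
E
```

```text
clock: 6.62
tool_pos: [0.62, 0.091, 0.1009]
eef_rot: [0.704, 0.71, 0.003, 0.001]
contact_force: [6.5, -1.7, -3.3]
opening: 0.194
finger_force: 20.0
6.625 [0.62   0.091  0.1009] 0.5 0.1942661676266414 [ 6.5 -1.7 -3.3]
blue [((np.int32(51), [431.0, 317.4]), array([0.7471, 0.0181]))]
red []
yel []
grn []
dark [((np.int32(456), [502.2, 245.2]), array([0.7847, 0.0749])), ((np.int32(216), [344.6, 285.9]), array([0.6825, 0.0437]))]
0.10081149763904823 -19.428221490839586
```

```bash
python3 -m pendant '[[-1,[0,0,0],[0,0,0]],[-1,[0,0,0],[0,0,0]],[-1,[0,0,0],[0,0,0]],[-1,[0,0,-35],[0,0,0]],[-1,[0,-10,-40],[0,0,0]],[-1,[0,-22,-45],[0,0,0]],[-1,[0,-25,-45],[0,0,0]],[-1,[0,-25,-40],[0,0,0]]]' && python3 -m pendant '[[-1,[0,0,-25],[0,0,0]],[-1,[0,0,0],[0,0,0]],[-1,[0,0,0],[0,0,0]]]' && python3 - <<'E'
from h import *
d=wsnap("w4")
for k,m in masks(d).items(): print(k,[(c,onz(d,*c[1],.085)[:2].round(4)) for c in cent(m) if 40<c[0]<600])
E
```

```text
clock: 7.68
tool_pos: [0.5338, 0.0881, 0.3073]
eef_rot: [0.705, 0.709, 0.0, -0.0]
contact_force: [0.1, -0.2, 0.4]
opening: 0.999
finger_force: 0.0
clock: 8.05
tool_pos: [0.5342, 0.088, 0.3296]
eef_rot: [0.705, 0.709, -0.001, -0.001]
contact_force: [-0.1, 0.4, -0.1]
opening: 1.0
finger_force: 0.0
8.05 [0.5342 0.088  0.3296] 0.4 0.9998448044463437 [-0.1  0.4 -0.1]
blue [((np.int32(236), [139.9, 94.2]), array([0.3759, 0.1822])), ((np.int32(440), [434.9, 182.3]), array([0.8038, 0.0601])), ((np.int32(208), [407.6, 231.6]), array([ 0.7751, -0.0196])), ((np.int32(43), [237.3, 313.1]), array([ 0.5067, -0.1721]))]
red [((np.int32(192), [211.2, 233.4]), array([ 0.467 , -0.0247]))]
yel [((np.int32(234), [348.4, 177.0]), array([0.674 , 0.0674]))]
grn [((np.int32(298), [292.4, 20.8]), array([0.582 , 0.2732]))]
dark [((np.int32(44), [109.9, 147.1]), array([0.3251, 0.1094])), ((np.int32(313), [314.3, 162.6]), array([0.622 , 0.0887])), ((np.int32(73), [436.0, 263.8]), array([ 0.8296, -0.0756]))]
```

View pics/w4.png

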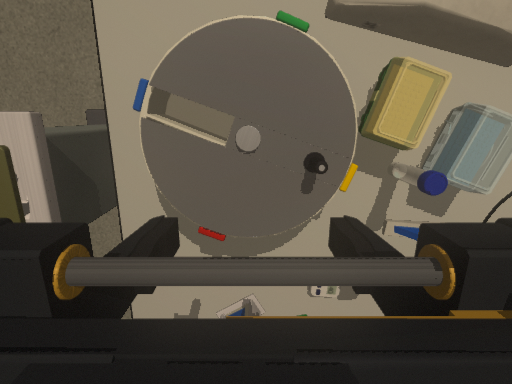

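The slot now lies over blue, from (235,128) out to (150,100). Next I check its squareness by sampling brightness across it in cover coordinates, relative to the blue direction.

```bash
python3 - <<'E'
from h import *
d=dict(np.load("w4.npz"));g=cv2.cvtColor(d["img"],cv2.COLOR_RGB2GRAY).astype(np.float32)
c=np.array([.5248,.1243]);a=np.radians(158.95);x=np.array([np.cos(a),np.sin(a)]);y=np.array([-x[1],x[0]])
t=np.arange(-36,37,2)/1000
print("t",(t*1000).astype(int).tolist())
R=np.arange(.03,.15,.004)
I=[]
for r in R:
    uv=np.array([proj(d,[*(c+r*x+k*y),.093]) for k in t],np.float32);I.append(cv2.remap(g,uv[:,:1],uv[:,1:],cv2.INTER_LINEAR)[:,0])
I=np.array(I)
for lo,hi in((.04,.06),(.06,.08),(.08,.1),(.1,.12),(.12,.14)):
    print(lo,I[(R>=lo)&(R<hi)].mean(0).astype(int).tolist())
for nm,u,v,z in(("top",322,168,.138),("foot",315,162,.097)):
    p=onz(d,u,v,z)[:2]-c;print(nm,np.hypot(*p),np.degrees(np.arctan2(p[1],p[0])))
big=cv2.resize(d["img"][75:190,125:345],None,fx=3.6,fy=3.6,interpolation=cv2.INTER_CUBIC);cv2.imwrite("pics/crop2.png",big[:,:,::-1])
E
```

```text
t [-36, -34, -32, -30, -28, -26, -24, -22, -20, -18, -16, -14, -12, -10, -8, -6, -4, -2, 0, 2, 4, 6, 8, 10, 12, 14, 16, 18, 20, 22, 24, 26, 28, 30, 32, 34, 36]
0.04 [86, 86, 87, 86, 86, 87, 87, 87, 95, 102, 102, 102, 102, 102, 102, 102, 102, 101, 102, 102, 102, 101, 102, 99, 82, 83, 131, 135, 159, 157, 103, 87, 86, 86, 86, 86, 86]
0.06 [87, 87, 86, 87, 87, 87, 87, 87, 88, 101, 102, 102, 101, 102, 101, 102, 102, 101, 101, 101, 102, 102, 102, 100, 81, 77, 130, 137, 159, 159, 106, 87, 87, 87, 87, 86, 87]
0.08 [87, 87, 87, 87, 87, 87, 87, 87, 88, 99, 101, 102, 102, 102, 102, 102, 102, 101, 102, 102, 102, 102, 101, 99, 81, 80, 124, 137, 158, 164, 109, 86, 87, 87, 87, 88, 87]
0.1 [88, 88, 88, 88, 88, 87, 88, 87, 87, 94, 100, 101, 101, 102, 102, 102, 102, 102, 101, 101, 101, 101, 100, 98, 82, 80, 129, 137, 160, 160, 109, 85, 88, 88, 88, 88, 88]
0.12 [89, 89, 89, 88, 89, 89, 88, 88, 88, 82, 72, 73, 73, 73, 73, 73, 73, 72, 72, 72, 73, 73, 73, 73, 73, 75, 107, 127, 158, 160, 92, 76, 87, 88, 88, 89, 88]
top 0.10118147868633906 -19.49771971820277
foot 0.10085743362673168 -18.97368506917826
```

View pics/crop2.png

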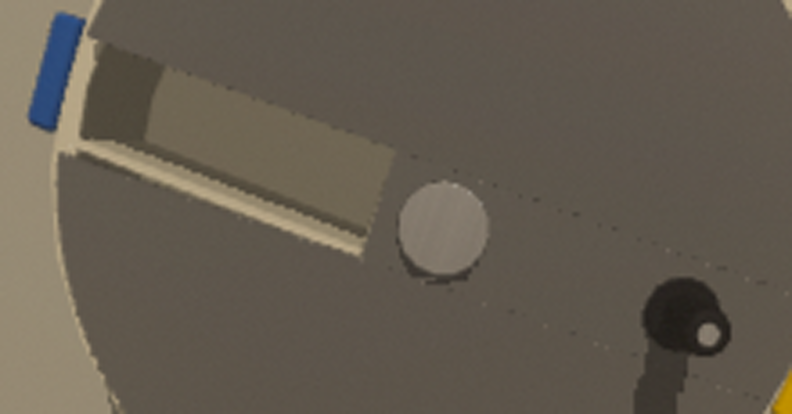

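The slot's edges lie at about −19 and +24 mm, and the post is at −19.3° instead of −21.05°. So the cover is about 1.7° past square. I'll regrip the post and move it back about 3 mm.

```bash
python3 -m pendant '[[-1,[0,15,20],[0,0,0]],[-1,[0,25,35],[0,0,0]],[-1,[1,25,40],[0,0,0]],[-1,[1,21,40],[0,0,0]],[-1,[1,0,40],[0,0,0]],[-1,[0,0,35],[0,0,0]],[-0.2,[0,0,18],[0,0,0]],[1,[0,0,0],[0,0,0]]]' 20 && python3 -m pendant '[[1,[0,0,0],[0,0,0]],[1,[0,0,0],[0,0,0]],[1,[0,0,0],[0,0,0]],[1,[0,0,0],[0,0,0]],[1,[0,0,0],[0,0,0]],[1,[0,0,0],[0,0,0]],[1,[0,0,0],[0,0,0]]]'
```

```text
clock: 9.1
tool_pos: [0.6198, 0.0912, 0.1011]
eef_rot: [0.705, 0.709, -0.001, -0.001]
contact_force: [-0.0, -1.4, -0.5]
opening: 0.797
finger_force: 0.0
clock: 9.98
tool_pos: [0.6201, 0.0915, 0.1028]
eef_rot: [0.705, 0.709, -0.0, -0.001]
contact_force: [-3.2, -0.3, 3.8]
opening: 0.199
finger_force: 20.0
```

```bash
python3 -m pendant '[[1,[-1.5,-0.8,0],[0,0,0]],[1,[-1.6,-0.8,0],[0,0,0]],[1,[0,0,0],[0,0,0]],[1,[0,0,0],[0,0,0]],[1,[0,0,0],[0,0,0]]]'; python3 - <<'E'
from h import *
from plant import r
p=np.array(r.get_state()["tool_pos"][:2])-[.5248,.1243];print(np.hypot(*p),np.degrees(np.arctan2(p[1],p[0])))
E
```

```text
clock: 10.6
tool_pos: [0.6191, 0.0885, 0.1028]
eef_rot: [0.705, 0.709, -0.0, -0.0]
contact_force: [-3.7, 2.8, 4.8]
opening: 0.195
finger_force: 20.0
0.10084403254756111 -20.7757591737341
```

```bash
python3 -m pendant '[[1,[-0.5,-0.2,0],[0,0,0]],[-1,[0,0,0],[0,0,0]],[-1,[0,0,0],[0,0,0]],[-1,[0,0,0],[0,0,0]],[-1,[0,0,-35],[0,0,0]],[-1,[0,-22,-45],[0,0,0]],[-1,[0,-32,-50],[0,0,0]],[-1,[0,-32,-50],[0,0,0]]]' && python3 -m pendant '[[-1,[0,0,-45],[0,0,0]],[-1,[0,0,0],[0,0,0]],[-1,[0,0,0],[0,0,0]]]' && cat > slot.py <<'E'
from h import *
import sys
d=wsnap(sys.argv[1]);g=cv2.cvtColor(d["img"],cv2.COLOR_RGB2GRAY).astype(np.float32)
c=np.array([.5248,.1243]);a=np.radians(158.95);x=np.array([np.cos(a),np.sin(a)]);y=np.array([-x[1],x[0]])
t=np.r_[np.arange(-26,-13),np.arange(16,30)]/1000
print((t*1000).astype(int).tolist());R=np.arange(.03,.14,.004);I=[]
for r in R:
    uv=np.array([proj(d,[*(c+r*x+k*y),.093]) for k in t],np.float32);I.append(cv2.remap(g,uv[:,:1],uv[:,1:],cv2.INTER_LINEAR)[:,0])
I=np.array(I)
for lo,hi in((.04,.06),(.06,.08),(.08,.1),(.1,.12),(.12,.135)):print(lo,I[(R>=lo)&(R<hi)].mean(0).astype(int).tolist())
print([(cc,(p:=onz(d,*cc[1],.115)[:2]-c,np.degrees(np.arctan2(p[1],p[0])))[1]) for cc in cent(masks(d)["dark"]) if 100<cc[0]<900])
E
python3 slot.py w5
```

```text
clock: 11.6
tool_pos: [0.5324, 0.087, 0.2841]
eef_rot: [0.705, 0.709, 0.0, 0.0]
contact_force: [0.3, 0.7, 1.1]
opening: 0.967
finger_force: 0.0
clock: 11.98
tool_pos: [0.5329, 0.0871, 0.3272]
eef_rot: [0.705, 0.709, -0.0, -0.0]
contact_force: [-1.2, 0.3, 0.0]
opening: 1.003
finger_force: 0.0
11.975 [0.5329 0.0871 0.3272] 0.4 1.0029274953012826 [-1.2  0.3  0. ]
[-26, -25, -24, -23, -22, -21, -20, -19, -18, -17, -16, -15, -14, 16, 17, 18, 19, 20, 21, 22, 23, 24, 25, 26, 27, 28, 29]
0.04 [86, 86, 86, 87, 88, 95, 101, 102, 102, 102, 102, 102, 102, 129, 134, 137, 144, 157, 142, 109, 92, 87, 87, 87, 86, 86, 86]
0.06 [86, 86, 86, 87, 89, 96, 101, 102, 103, 102, 102, 102, 102, 130, 134, 135, 146, 156, 150, 110, 92, 86, 87, 87, 86, 87, 86]
0.08 [87, 87, 87, 88, 92, 98, 101, 102, 102, 102, 101, 101, 102, 131, 135, 136, 144, 158, 146, 118, 95, 88, 87, 87, 87, 87, 87]
0.1 [88, 88, 88, 88, 94, 100, 100, 100, 101, 101, 100, 101, 101, 129, 135, 137, 147, 158, 149, 112, 94, 88, 88, 87, 87, 88, 88]
0.12 [89, 88, 89, 89, 94, 97, 87, 75, 73, 73, 73, 73, 73, 110, 131, 135, 146, 158, 153, 120, 97, 89, 88, 88, 88, 88, 88]
[((np.int32(317), [314.6, 164.4]), np.float64(-20.63857798526903))]
```

The slot now spans −21.5 to +22 mm about the blue direction, so it is square. On to the pack.

```bash
python3 -c "
from h import *
plan([.499,-.232,.27],-59,8)"
```

```text
from [0.5326 0.0871 0.3266] 0.4 turn z/row 7.42
[[-39.9, -4.4, 7.1], [-40.1, 0.7, 7.1], [-39.7, 5.9, 7.1], [-38.6, 11.0, 7.1], [-36.8, 15.9, 7.1], [-34.5, 20.5, 7.1], [-31.5, 24.8, 7.1], [-28.1, 28.6, 7.1]]
```

```bash
python3 -m pendant '[[-1,[-40,-4,7],[0,0,7.4]],[-1,[-40,1,7],[0,0,7.4]],[-1,[-40,6,7],[0,0,7.4]],[-1,[-39,11,7],[0,0,7.4]],[-1,[-37,16,7],[0,0,7.4]],[-1,[-34,20,7],[0,0,7.4]],[-1,[-32,25,7],[0,0,7.4]],[-1,[-28,29,7],[0,0,7.4]]]' >/dev/null&& python3 -m pendant '[[-1,[0,0,0],[0,0,0]],[-1,[0,0,0],[0,0,0]]]' && python3 - <<'E'
from h import *
d=wsnap("w6")
m=masks(d)["blue"];print([(c,onz(d,*c[1],.081)[:2].round(4)) for c in cent(m) if c[0]>40])
E
```

```text
clock: 13.28
tool_pos: [0.5003, -0.2319, 0.2705]
eef_rot: [0.963, 0.269, -0.001, -0.001]
contact_force: [0.0, 0.1, -0.0]
opening: 1.002
finger_force: 0.0
13.275 [ 0.5003 -0.2319  0.2705] -58.8 1.0015605925270874 [ 0.   0.1 -0. ]
[((np.int32(579), [260.4, 164.9]), array([ 0.509 , -0.2355])), ((np.int32(927), [352.3, 198.8]), array([ 0.533 , -0.3613]))]
```

View pics/w6.png

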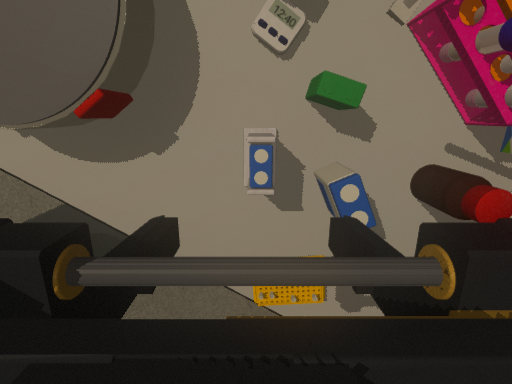

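The pack's blue top is at (261,165), between the stand uprights at (260,134) and (260,190). It is nearly aligned with the tool. The larger decoy is at (347,200).

```bash
cat > top.py <<'E'
from h import *
def packtop(d,z,near):
    m=masks(d)["blue"];best=None
    for c in cv2.findContours(m,0,1)[0]:
        if cv2.contourArea(c)<150: continue
        P=np.array([onz(d,u,v,z)[:2] for u,v in c[:,0]])*1000
        q=cv2.minAreaRect(P.astype(np.float32));e=np.hypot(*(np.array(q[0])/1000-near))
        if best is None or e<best[0]: best=(e,q)
    (cx,cy),(w,h),a=best[1]
    if w<h: w,h,a=h,w,a+90
    print("top centre",round(cx/1000,4),round(cy/1000,4),"size",round(w,1),round(h,1),"x-yaw",round((a+90)%180-90,1));return np.array([cx,cy])/1000,a
E
python3 - <<'E'
from top import *
from h import plan
d=dict(np.load("w6.npz"));p,a=packtop(d,.081,[.509,-.2355])
E
```

```text
top centre 0.5082 -0.2366 size 52.5 27.3 x-yaw 31.0
```

```bash
python3 - <<'E'
from h import *
def tri(a,b):
    (o1,w1),(o2,w2)=ray(D["top"],*a),ray(D["side"],*b);s=np.linalg.lstsq(np.c_[w1,-w2],o2-o1,rcond=None)[0]
    p,q=o1+s[0]*w1,o2+s[1]*w2;return ((p+q)/2).round(4),np.linalg.norm(p-q).round(4)
print("decoy top",tri((344.2,189.2),(291.5,275.5)));print("edge",onz(D["top"],300,244,0))
plan([.5082,-.2364,.12],-59,4)
E
```

```text
decoy top (array([ 0.5291, -0.3606,  0.0871]), np.float64(0.0011))
edge [ 0.28863678 -0.1807207   0.        ]
from [ 0.5007 -0.2313  0.2708] -58.7 turn z/row 0.08
[[1.0, 2.1, 37.7], [1.0, 2.1, 37.7], [1.0, 2.1, 37.7], [1.0, 2.1, 37.7]]
```

```bash
python3 -m pendant '[[-1,[1,2,38],[0,0,0]],[-1,[1,2,38],[0,0,0]],[-1,[1,2,38],[0,0,0]],[-1,[1,2,38],[0,0,0]],[-1,[0,0,35],[0,0,0]],[-1,[0,0,25],[0,0,0]],[-1,[0,0,13],[0,0,0]],[0,[0,0,0],[0,0,0]]]' 20 && python3 -m pendant '[[1,[0,0,0],[0,0,0]],[1,[0,0,0],[0,0,0]],[1,[0,0,0],[0,0,0]],[1,[0,0,0],[0,0,0]],[1,[0,0,0],[0,0,0]],[1,[0,0,0],[0,0,0]],[1,[0,0,0],[0,0,0]]]'
```

```text
clock: 14.32
tool_pos: [0.5082, -0.2367, 0.0463]
eef_rot: [0.963, 0.269, -0.0, -0.001]
contact_force: [-0.3, -0.5, 0.0]
opening: 0.909
finger_force: 0.0
clock: 15.2
tool_pos: [0.5081, -0.2377, 0.0468]
eef_rot: [0.963, 0.269, 0.0, -0.0]
contact_force: [-0.4, 0.3, 1.4]
opening: 0.338
finger_force: 20.0
```

```bash
python3 -m pendant '[[1,[0,0,-6],[0,0,0]],[1,[0,0,-15],[0,0,0]],[1,[0,0,-20],[0,0,0]],[1,[0,0,-25],[0,0,0]],[1,[0,0,-25],[0,0,0]],[1,[0,0,-15],[0,0,0]],[1,[0,0,0],[0,0,0]]]' && python3 -c "
from h import *
plan([.43,-.11,.152],-59,6)"
```

```text
clock: 16.08
tool_pos: [0.5088, -0.238, 0.1539]
eef_rot: [0.963, 0.269, 0.001, 0.001]
contact_force: [0.1, -0.3, -1.5]
opening: 0.339
finger_force: 20.0
from [ 0.5088 -0.238   0.1539] -58.8 turn z/row 0.03
[[-0.2, -25.0, 0.3], [-0.2, -25.0, 0.3], [-0.2, -25.0, 0.3], [-0.2, -25.0, 0.3], [-0.2, -25.0, 0.3], [-0.3, -25.0, 0.3]]
```

```bash
python3 -m pendant '[[1,[0,-13,0],[0,0,0]],[1,[0,-25,0],[0,0,0]],[1,[0,-35,0],[0,0,0]],[1,[0,-35,0],[0,0,0]],[1,[0,-28,20],[0,0,0]],[1,[0,-14,30],[0,0,0]],[1,[0,0,30],[0,0,0]],[1,[0,0,15],[0,0,0]]]' && python3 -m pendant '[[1,[0,0,10],[0,0,0]],[1,[0,0,4],[0,0,0]],[1,[0,0,0],[0,0,0]]]'
```

```text
clock: 17.08
tool_pos: [0.4286, -0.1081, 0.056]
eef_rot: [0.963, 0.269, -0.002, -0.001]
contact_force: [-0.8, -0.2, -1.4]
opening: 0.336
finger_force: 20.0
clock: 17.45
tool_pos: [0.4304, -0.1093, 0.0437]
eef_rot: [0.963, 0.269, -0.0, -0.0]
contact_force: [0.9, -0.5, -1.7]
opening: 0.339
finger_force: 20.0
```

```bash
python3 -m pendant '[[1,[0,0,2],[0,0,0]],[1,[0,0,1],[0,0,0]],[1,[0,0,0],[0,0,0]]]'
```

```text
clock: 17.82
tool_pos: [0.4307, -0.1093, 0.041]
eef_rot: [0.963, 0.269, 0.0, 0.0]
contact_force: [-0.3, -0.3, -1.7]
opening: 0.339
finger_force: 20.0
```

```bash
python3 -m pendant '[[1,[0,0,1],[0,0,0]],[1,[0,0,0],[0,0,0]]]'
```

```text
clock: 18.08
tool_pos: [0.4307, -0.1092, 0.0406]
eef_rot: [0.963, 0.269, 0.001, 0.0]
contact_force: [0.3, 0.2, 7.5]
opening: 0.338
finger_force: 20.0
```

Contact with the bench at TCP z 0.0406, as predicted. Next I release the pack and rise straight up for a look.

```bash
python3 -m pendant '[[0.2,[0,0,0],[0,0,0]],[-0.2,[0,0,0],[0,0,0]],[-1,[0,0,0],[0,0,0]],[-1,[0,0,0],[0,0,0]],[-1,[0,0,-20],[0,0,0]],[-1,[0,0,-40],[0,0,0]],[-1,[0,0,-50],[0,0,0]],[-1,[0,0,-50],[0,0,0]]]' && python3 -m pendant '[[-1,[0,0,-40],[0,0,0]],[-1,[0,0,0],[0,0,0]],[-1,[0,0,0],[0,0,0]]]' && python3 - <<'E'
from top import *
from h import *
d=wsnap("w7");p,a=packtop(d,.075,[.4307,-.1092])
plan([.4307,-.1092,.14],a,9)
E
```

```text
clock: 19.08
tool_pos: [0.4301, -0.1091, 0.2011]
eef_rot: [0.963, 0.269, -0.0, -0.0]
contact_force: [0.1, 0.3, 0.3]
opening: 1.002
finger_force: 0.0
clock: 19.45
tool_pos: [0.43, -0.1088, 0.239]
eef_rot: [0.963, 0.269, -0.0, -0.001]
contact_force: [-0.4, -0.0, -1.2]
opening: 1.001
finger_force: 0.0
19.45 [ 0.43   -0.1088  0.239 ] -58.8 1.0011185690274915 [-0.4 -0.  -1.2]
top centre 0.4304 -0.1085 size 54.2 27.7 x-yaw 31.8
from [ 0.4297 -0.1088  0.2387] -58.8 turn z/row -10.07
[[0.1, 0.1, 11.0], [0.1, 0.1, 11.0], [0.0, 0.1, 11.0], [0.0, 0.1, 11.0], [-0.0, 0.1, 11.0], [-0.0, 0.1, 11.0], [-0.0, 0.1, 11.0], [-0.1, 0.1, 11.0], [-0.1, 0.1, 11.0]]
```

```bash
python3 -m pendant '[[-1,[0,0,5],[0,0,-10]],[-1,[0,0,10],[0,0,-10]],[-1,[0,0,10],[0,0,-10]],[-1,[0,0,10],[0,0,-10]],[-1,[0,0,10],[0,0,-10]],[-1,[0,0,10],[0,0,-10]],[-1,[0,0,10],[0,0,-10]],[-1,[0,0,10],[0,0,-10]]]' && python3 -m pendant '[[-1,[0,0,10],[0,0,-10]],[-1,[0,0,0],[0,0,-0.3]],[-1,[0,0,0],[0,0,0]]]' && python3 -c "
from h import *
plan([.4305,-.1087,.044],31.5,5)"
```

```text
clock: 20.5
tool_pos: [0.4295, -0.1091, 0.1631]
eef_rot: [0.563, 0.826, -0.0, -0.002]
contact_force: [0.5, -0.7, -0.4]
opening: 0.998
finger_force: 0.0
clock: 20.88
tool_pos: [0.4301, -0.1094, 0.1543]
eef_rot: [0.49, 0.872, -0.0, -0.001]
contact_force: [0.1, 1.2, -0.2]
opening: 0.995
finger_force: 0.0
from [ 0.4301 -0.1094  0.1543] 31.3 turn z/row -0.05
[[0.1, 0.1, 22.1], [0.1, 0.1, 22.1], [0.1, 0.1, 22.1], [0.1, 0.1, 22.1], [0.1, 0.1, 22.1]]
```

```bash
python3 -m pendant '[[-1,[0,0,22],[0,0,0]],[-1,[0.5,0.5,28],[0,0,0]],[-1,[0,0,28],[0,0,0]],[-1,[0,0,20],[0,0,0]],[-1,[0,0,12],[0,0,0]],[0,[0,0,0],[0,0,0]],[1,[0,0,0],[0,0,0]],[1,[0,0,0],[0,0,0]]]' 20 && python3 -m pendant '[[1,[0,0,0],[0,0,0]],[1,[0,0,0],[0,0,0]],[1,[0,0,0],[0,0,0]],[1,[0,0,0],[0,0,0]]]'
```

```text
clock: 21.88
tool_pos: [0.4311, -0.1088, 0.0454]
eef_rot: [0.489, 0.872, 0.0, 0.001]
contact_force: [0.5, -0.2, -0.2]
opening: 0.686
finger_force: 0.0
clock: 22.38
tool_pos: [0.431, -0.1088, 0.0453]
eef_rot: [0.489, 0.872, 0.0, 0.001]
contact_force: [0.0, -0.2, 6.0]
opening: 0.633
finger_force: 20.0
```

```bash
python3 -m pendant '[[1,[0,0,-6],[0,0,0]],[1,[0,0,-18],[0,0,0]],[1,[0,0,-28],[0,0,0]],[1,[0,0,-34],[0,0,0]],[1,[0,0,-28],[0,0,0]],[1,[0,0,-16],[0,0,0]],[1,[0,0,0],[0,0,0]]]' && python3 -c "
from h import *
plan([.4436,.1556,.176],-21.05,10)"
```

```text
clock: 23.25
tool_pos: [0.4311, -0.1087, 0.1757]
eef_rot: [0.489, 0.872, 0.0, 0.001]
contact_force: [-0.0, 0.5, -1.9]
opening: 0.636
finger_force: 20.0
from [ 0.4311 -0.1087  0.1757] 31.5 turn z/row 5.25
[[21.9, 14.9, -0.0], [23.2, 12.8, -0.0], [24.2, 10.6, -0.0], [25.1, 8.4, -0.0], [25.8, 6.0, -0.0], [26.2, 3.6, -0.0], [26.4, 1.2, -0.0], [26.4, -1.2, -0.0], [26.2, -3.6, -0.0], [25.8, -6.0, -0.0]]
```

```bash
python3 -m pendant '[[1,[12,8,0],[0,0,3]],[1,[22,13,0],[0,0,5.2]],[1,[24,11,0],[0,0,5.2]],[1,[25,8.6,0],[0,0,5.2]],[1,[26,6.2,0],[0,0,5.2]],[1,[26.2,4,0],[0,0,5.2]],[1,[26.4,1.6,0],[0,0,5.2]],[1,[26.4,-1,0],[0,0,5.2]]]' && python3 -m pendant '[[1,[26.2,-3.2,0],[0,0,5.2]],[1,[25,-5.2,0],[0,0,5.2]],[1,[10,-3,0],[0,0,2.4]],[1,[0,0,0],[0,0,0]],[1,[0,0,0],[0,0,0]]]' && python3 - <<'E'
from top import *
from h import *
plan([.4436,.1556,.176],-21.05,1)
d=wsnap("w8");p,a=packtop(d,.176+.0297,[.4436,.1556])
E
```

```text
clock: 24.25
tool_pos: [0.4339, 0.0909, 0.1738]
eef_rot: [0.755, 0.655, -0.001, -0.0]
contact_force: [0.4, 0.3, -1.0]
opening: 0.637
finger_force: 20.0
clock: 24.88
tool_pos: [0.4356, 0.1517, 0.1743]
eef_rot: [0.823, 0.568, -0.001, 0.0]
contact_force: [0.4, -0.7, -1.3]
opening: 0.634
finger_force: 20.0
from [0.4356 0.1517 0.1743] -20.7 turn z/row 0.3
[[6.5, 6.1, -1.7]]
24.875 [0.4356 0.1517 0.1743] -20.7 0.633581017357573 [ 0.4 -0.7 -1.3]
top centre 0.438 0.1607 size 53.5 16.3 x-yaw -20.8
```

View pics/w8.png

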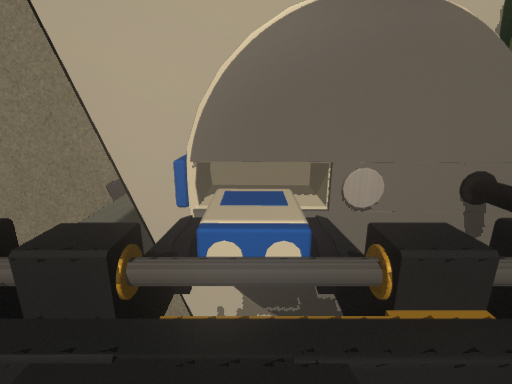

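The pack hangs upright between the fingers. The slot's far edge is at row 162, columns 190–330, parallel to the pack, and the hub is at (363,188).

```bash
python3 -m pendant '[[1,[3.5,3,5],[0,0,0.2]],[1,[3,3,8],[0,0,0.1]],[1,[0,0,8],[0,0,0]],[1,[0,0,4],[0,0,0]],[1,[0,0,0],[0,0,0]],[1,[0,0,0],[0,0,0]]]' && python3 - <<'E'
from h import *
c=np.array([.5248,.1243]);a=np.radians(158.95);x=np.array([np.cos(a),np.sin(a)]);y=np.array([-x[1],x[0]])
d=dict(np.load("w8.npz"))
for u,v in((195,162),(260,162),(325,162),(329,175),(363,188),(325,210)):
    p=onz(d,u,v,.093)[:2]-c;print((u,v),"r,t mm",(p@x*1000).round(1),(p@y*1000).round(1))
d=wsnap("w9");s=__import__('plant').r.get_state();p=np.array(s["tool_pos"][:2])-c;print("tcp r,t",p@x*1000,p@y*1000)
E
```

```text
clock: 25.68
tool_pos: [0.444, 0.1565, 0.1498]
eef_rot: [0.824, 0.566, 0.0, -0.0]
contact_force: [0.3, 1.0, -1.0]
opening: 0.633
finger_force: 20.0
(195, 162) r,t mm 144.1 -20.7
(260, 162) r,t mm 88.6 -21.0
(325, 162) r,t mm 33.1 -21.3
(329, 175) r,t mm 28.8 -10.0
(363, 188) r,t mm -1.8 1.5
(325, 210) r,t mm 30.0 22.0
25.675 [0.444  0.1565 0.1498] -21.0 0.6328358503291861 [ 0.3  1.  -1. ]
tcp r,t 86.93544656593426 -1.0543778517911029
```

```bash
python3 -m pendant '[[1,[-1.2,0,6],[0,0,0]],[1,[0,0,10],[0,0,0]],[1,[0,0,12],[0,0,0]],[1,[0,0,12],[0,0,0]],[1,[0,0,6],[0,0,0]],[1,[0,0,0],[0,0,0]]]'
```

```text
clock: 26.48
tool_pos: [0.4433, 0.1552, 0.1032]
eef_rot: [0.824, 0.566, -0.0, -0.0]
contact_force: [1.0, 0.3, -1.6]
opening: 0.637
finger_force: 20.0
```

No contact. I continue slowly towards the floor, expected at TCP z of about 0.053.

```bash
python3 -m pendant '[[1,[0,0,8],[0,0,0]],[1,[0,0,12],[0,0,0]],[1,[0,0,12],[0,0,0]],[1,[0,0,9],[0,0,0]],[1,[0,0,4],[0,0,0]],[1,[0,0,1.5],[0,0,0]],[1,[0,0,0],[0,0,0]]]'
```

```text
clock: 27.35
tool_pos: [0.4436, 0.1554, 0.0573]
eef_rot: [0.824, 0.566, 0.0, 0.0]
contact_force: [0.7, -0.4, -1.1]
opening: 0.633
finger_force: 20.0
```

```bash
python3 -m pendant '[[1,[0,0,1],[0,0,0]],[1,[0,0,1],[0,0,0]],[1,[0,0,1],[0,0,0]],[1,[0,0,0],[0,0,0]]]'; python3 -m pendant '[[1,[0,0,0.6],[0,0,0]],[1,[0,0,0],[0,0,0]]]'
```

```text
clock: 27.85
tool_pos: [0.4435, 0.1554, 0.0542]
eef_rot: [0.824, 0.566, 0.0, -0.0]
contact_force: [-1.0, -0.2, -1.0]
opening: 0.634
finger_force: 20.0
clock: 28.1
tool_pos: [0.4435, 0.1554, 0.0536]
eef_rot: [0.824, 0.566, -0.0, -0.0]
contact_force: [-0.7, -0.2, -0.8]
opening: 0.634
finger_force: 20.0
```

```bash
python3 -m pendant '[[1,[0,0,0.6],[0,0,0]],[1,[0,0,0],[0,0,0]]]'; python3 -m pendant '[[1,[0,0,0.6],[0,0,0]],[1,[0,0,0],[0,0,0]]]'
```

```text
clock: 28.35
tool_pos: [0.4436, 0.1554, 0.0533]
eef_rot: [0.824, 0.566, 0.0, -0.0]
contact_force: [0.2, -0.3, 3.6]
opening: 0.632
finger_force: 20.0
clock: 28.6
tool_pos: [0.4435, 0.1555, 0.0533]
eef_rot: [0.824, 0.566, 0.0, -0.0]
contact_force: [-2.1, 0.6, 10.7]
opening: 0.637
finger_force: 20.0
```

On the floor: the force is up and z matches 0.0533. I open only to about 68 mm so the fingers stay inside the bay, then rise.

```bash
python3 -m pendant '[[-0.45,[0,0,0],[0,0,0]],[-0.55,[0,0,0],[0,0,0]],[-0.55,[0,0,0],[0,0,0]],[-0.55,[0,0,0],[0,0,0]],[-0.55,[0,0,-6],[0,0,0]],[-0.55,[0,0,-15],[0,0,0]],[-0.55,[0,0,-25],[0,0,0]],[-0.55,[0,0,-35],[0,0,0]]]' && python3 -m pendant '[[-0.55,[0,0,-45],[0,0,0]],[-0.55,[-20,0,-45],[0,0,0]],[-0.55,[-40,0,-40],[0,0,0]],[-0.55,[-30,0,-20],[0,0,0]],[-0.55,[0,0,0],[0,0,0]],[-0.55,[0,0,0],[0,0,0]]]' && python3 slot.py w10 && python3 - <<'E'
from top import *
d=dict(np.load("w10.npz"));p,a=packtop(d,.083,[.4436,.1556])
E
```

```text
clock: 29.6
tool_pos: [0.443, 0.1553, 0.1341]
eef_rot: [0.824, 0.566, -0.001, -0.0]
contact_force: [-0.2, -0.7, 0.3]
opening: 0.777
finger_force: 0.0
clock: 30.35
tool_pos: [0.4111, 0.0723, 0.2832]
eef_rot: [0.824, 0.567, 0.0, -0.0]
contact_force: [0.0, 0.5, -0.4]
opening: 0.774
finger_force: 0.0
30.35 [0.4111 0.0723 0.2832] -21.0 0.77361997755356 [ 0.   0.5 -0.4]
[-26, -25, -24, -23, -22, -21, -20, -19, -18, -17, -16, -15, -14, 16, 17, 18, 19, 20, 21, 22, 23, 24, 25, 26, 27, 28, 29]
0.04 [95, 95, 95, 95, 78, 88, 107, 97, 80, 77, 77, 76, 77, 111, 111, 110, 113, 126, 167, 146, 114, 97, 94, 95, 95, 94, 94]
0.06 [95, 95, 96, 96, 79, 89, 107, 97, 80, 77, 76, 76, 77, 74, 87, 103, 112, 126, 167, 153, 121, 99, 95, 95, 95, 95, 95]
0.08 [96, 96, 96, 96, 84, 93, 108, 99, 81, 77, 77, 77, 77, 63, 73, 99, 113, 138, 170, 154, 122, 100, 95, 95, 96, 95, 95]
0.1 [97, 97, 98, 98, 87, 95, 109, 99, 82, 78, 78, 78, 78, 89, 100, 111, 116, 141, 171, 155, 122, 101, 96, 96, 96, 96, 96]
0.12 [98, 99, 98, 98, 89, 95, 109, 100, 83, 79, 79, 79, 79, 105, 105, 105, 108, 137, 169, 155, 124, 102, 97, 98, 97, 97, 97]
[((np.int32(633), [417.1, 95.8]), np.float64(-22.167737969244087))]
top centre 0.4426 0.1553 size 54.2 26.7 x-yaw -21.0
```

View pics/w10.png

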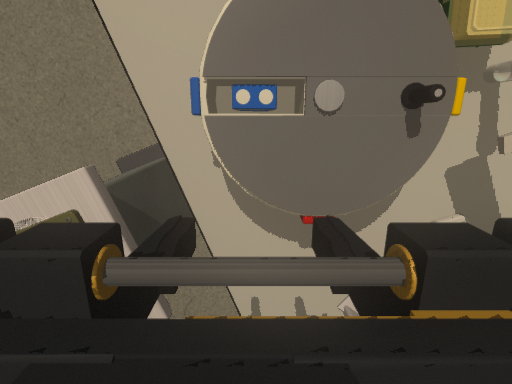

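The pack stands upright in the blue bay at (254,97), level at its expected height. The slot (203–305, rows 77–115) is square over the bay, and the arm is clear of everything.

```bash
python3 -c "
from plant import r
print(r.finish_job())"
```

```text
the job is handed in; nothing more can be done
None
```

The job is handed in at about 30 s: the cover's opening is square over the blue bay, the blue-topped pack stands upright on the bay floor, and the moves stayed clear of the bystanders (I did not re-measure their positions at the end).

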